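# Pile and square four blanks in a corner nest for stack drilling

### The job

Four full-length aluminium blanks are to be drilled as one block, and two of them already lie loosely in the black nest. Lay the other two full-length blanks on that pile, film side up and lengthwise like those below, setting them down rather than dropping them, and leave the shorter look-alike where it lies. Then push the red thumb plate so that the corner pusher slides home and squares all four snugly against the three locating pins.

Things in the scene. Friction and masses are not known exactly. Their poses are not given: they have to be found in the camera images.
- jig: the nest: a fixed black tooling plate 12 mm thick, about 120 by 150 mm, with a 45 degree extension at its (-x,-y) corner that carries the pusher. Its origin is on the bench under the centre of the squared pile; its x and y are the sides of the squared pile (blanks lie with their 90 mm side along its y)
- nest (a point): point on the top face of the black plate (12 mm above the bench), axes as the jig: the centre of the lowest blank's underside when the pile is square. Three steel pins of 8 mm diameter, 31 mm tall above this face: two stop the +x long side (centres at x +34 mm, y -30 and +30 mm), one stops the +y end (centre at x 0, y +49 mm)
- pusher (a joint): travel (m) of the corner pusher along (+1,+1) of the jig, a 4 N slide that stays where left. 0: back; about 0.034: snug on a square pile; 0.037: stop. Its aluminium jaw takes the pile's (-x,-y) corner: blocks 26 mm high at the corner (23 mm along y) and 72 to 85 mm from it, joined by a bridge 9 mm high (gap for fingers), and 40 mm along x. At 0: 24 mm spare room along x and y
- push_face (a point): centre of the rear face of the red thumb plate (36 mm wide, 32 mm tall, 8 mm thick, top 55 mm above the bench) that moves with the pusher. Its axes are the jig's; push along (+1,+1) of these. This point is 41 mm above the bench; below the thumb plate are steel guides up to 22 mm above the bench
- blank_1: loose 6 mm aluminium blank with blue film on its upper face, 60 mm (its x) by 90 mm (its y) by 6 mm (z), about 90 g; origin at the centre of its underside; lies askew in the nest, lowest
- blank_2: loose 6 mm aluminium blank with blue film on its upper face, 60 mm (its x) by 90 mm (its y) by 6 mm (z), about 90 g; origin at the centre of its underside; lies askew on blank_1
- blank_3: loose 6 mm aluminium blank with blue film on its upper face, 60 mm (its x) by 90 mm (its y) by 6 mm (z), about 90 g; origin at the centre of its underside; lies on the bench, to be piled
- blank_4: loose 6 mm aluminium blank with blue film on its upper face, 60 mm (its x) by 90 mm (its y) by 6 mm (z), about 90 g; origin at the centre of its underside; lies on the bench, to be piled
- short_blank: the look-alike: same film, width and thickness but only 70 mm long (60 x 70 x 6 mm); origin at the centre of its underside; belongs to another job, stays on the bench

How it is judged:
On the way:
1. both full-length blanks lie on the pile, let go, and the pusher has not yet been slid home (x of blank_3 in the frame of nest between -0.03 and 0.006 m and y of blank_3 in the frame of nest between -0.03 and 0.006 m and z of blank_3 in the frame of nest between 0.0095 and 0.0205 m and angle between each of blank_3, blank_4's own z axis and vertical below 0.12 rad and contact force between the fingers and blank_3 below 0.05 N and x of blank_4 in the frame of nest between -0.03 and 0.006 m and y of blank_4 in the frame of nest between -0.03 and 0.006 m and z of blank_4 in the frame of nest between 0.0095 and 0.0205 m and contact force between the fingers and blank_4 below 0.05 N and value of joint pusher below 0.028 m), for 0.2 s.
At the end, for the whole second after the job is handed in: The four full-length blanks form one flat pile, film up, at rest: the first two still lowest, the other two on them in either order; each lies within 2.5 mm along x and y and within 2 degrees of its square place against the three pins, and the pusher is slid home (travel over 31.5 mm) (x of blank_1 in the frame of nest between -0.0025 and 0.0025 m and y of blank_1 in the frame of nest between -0.0025 and 0.0025 m and z of blank_1 in the frame of nest between -0.002 and 0.002 m and angle between the y axis of each of blank_1, blank_2, blank_3, blank_4 and the y axis of nest, either way round below 0.035 rad and angle between each of blank_1, blank_2, blank_3, blank_4's own z axis and vertical below 0.04 rad and linear speed of each of blank_1, blank_2, blank_3, blank_4 below 0.01 m/s and x of blank_2 in the frame of nest between -0.0025 and 0.0025 m and y of blank_2 in the frame of nest between -0.0025 and 0.0025 m and z of blank_2 in the frame of nest between 0.004 and 0.008 m and x of blank_3 in the frame of nest between -0.0025 and 0.0025 m and y of blank_3 in the frame of nest between -0.0025 and 0.0025 m and z of blank_3 in the frame of nest between 0.0095 and 0.0205 m and x of blank_4 in the frame of nest between -0.0025 and 0.0025 m and y of blank_4 in the frame of nest between -0.0025 and 0.0025 m and z of blank_4 in the frame of nest between 0.0095 and 0.0205 m and value of joint pusher above 0.0315 m); the robot touches nothing.
It fails at once if the short blank is moved more than 25 mm (distance of short_blank from where it was at the start of the episode above 0.025 m).
It fails at once if a blank is dropped (falls more than about 2 cm) (linear speed of blank_3 above 0.65 m/s and contact force between the fingers and blank_3 below 0.01 N).
It fails at once if a blank is dropped (falls more than about 2 cm) (linear speed of blank_4 above 0.65 m/s and contact force between the fingers and blank_4 below 0.01 N).
It also fails if it takes over 58 s, if anything falls off the work surface, if the arm or the gripper's body presses on something with over 40 N, if the wrist force passes 120 N, or if a joint passes its speed limit or range.

### The arm

A 6-joint arm with a two-finger parallel gripper is mounted at the origin on a cart in front of the work surface, level with it; the furniture and walls round the work are solid. World frame = base frame: x ahead of the robot, y to its left, z up, the work surface at z = 0. Lengths are in m, angles in rad, forces in N, time in s.
With the tool pointing down it reaches from about 0.35 to 0.8 m from the base axis. Payload 7.3 kg.
Tool frame: the origin (TCP) lies at the very end of the fingers, on their centre line; the grasp point (between the pads) lies 19 mm behind it; z points along the fingers, y is the line along which they close (so a half turn about z gives the same grasp; the last joint's range is limited). The gripper opens to 85 mm and grips with 20 to 120 N. Pads are 22 mm wide; open, the fingers measure 114 mm over their backs; the gripper's body (76 mm by 85 mm) begins 54 mm behind the grasp point. The pads swing forward as they close: fully open they stand 13 mm farther back than shut.
Start: joints at [-1.473, 0.342, 1.524, -0, 1.275, -0.146], TCP at [0.127, -0.509, 0.231] pointing down, gripper open.
Joint ranges: [-2.53, 2.53], [-0.77, 2.02], [0.04, 2.7], [-1, 4.14], [0.28, 2.66], [-3.11, 3.11]. Speed limits (rad/s): [2.57, 2.57, 3.14, 3.14, 3.14, 3.14].

### API

Orientations are given as a rotation vector (axis times angle).
In Python, from workcell import r gives the robot as it stands.
- The arm moves only by the tool apply_moves, never from a script. Its argument "moves" is a list of rows, each a list of 5 numbers: the shift along the tool's x, y, z in units of 40 mm (1.0 is 40 mm), then the turn about the tool's z in units of 8 degrees (1.0 is 8 degrees), then the finger opening in mm, from 0 to 85.4. In form: [[x, y, z, spin, grip], ...]. A call has 1 to 8 rows; each row is the pose to reach, as a shift and turn from the pose commanded when the call began, along the tool's axes at that moment; what a row does not reach only later rows make up. A row lasts 1/8 s, in which the tool goes at most 62.5 mm and 10.7 degrees, less where a joint would pass 70% of its speed; a pose out of reach is approached as far as the arm can. A call with a gripper value outside its range is refused whole. The fingers move at their own pace and stop on an object; "newtons" is the grip in N (left out, the last holds). Time passes only in rows, so rows that repeat a pose let the fingers close. It gives the time, the measured TCP pose, the force, the opening and the grip force at its end, in the units of the state.
- r.sense(): the state, without advancing time (a new reading comes with each control period).
- r.get_image(name): name is "scene" or "top" or "wrist"; returns a dict with "pixels" (420x560x3 uint8, red, green, blue), "range_z" (420x560 float32, m along the optical axis (not along the pixel's ray), 0 where there is no reading), "vfov" (degrees; the focal length in pixels is half the picture's height over the tangent of half this angle, whatever the lens; pixels are square), "cx", "cy" (the principal point, pixels), "distortion" ([k1, k2, p1, p2, k3] as OpenCV has them; the pictures are not rectified), "rvec" (rotation vector, rad) and "tvec" (3), from world to camera coordinates, as OpenCV has them. Camera axes: x right, y down, z forward; pixel columns grow to the right and rows downward; lengths in m; the calibration is good to about 2 mm. A picture is of the moment at which its call begins.
- r.finish_job(): hands the job in; it is judged then, once.
Trained networks look in a picture, given as the dict that the camera call returned (one of the last four; its "shot" number tells which), for a name from the list of things; names that differ only in an ending like _2 or _b are one class to them, and where a whole thing is asked for, a point or a joint stands for the part that bears it (a point fixed in the world has none). Each returns a list of dicts, best first, with "p" (0 to 1); they miss things now and then, are a little off and sometimes report something else, mostly with a low value. They report only what shows in the picture. A call takes as long as a camera call.
- r.masks_of(picture, name): "mask" (420x560 bool, what is visible of it).
- r.place_of(picture, name): "position" ([x, y, z] in m, in world coordinates, good to about 4 mm: a listed point, or the origin of a listed thing).
The state is a dict: "time": time; "qpos": joint angles; "joint_velocities": joint speeds; "tau": joint torques, N m; "eef_pos": TCP position; "ee_rot": TCP orientation; "ft_force": force on the tool from outside, world axes, zero at the start; "moment": the same for the moment, N m; "grip_width": opening from 0.0 (shut) to 1.0 (fully open); "gripper_force": force on a finger pad.
Only numpy, scipy, OpenCV 4.12 (cv2) and the standard library are available. Lean on these libraries where they do the work, as an engineer would, in place of code of your own. Each camera call takes 0.05 s, during which the arm holds its last target. There are 200 camera calls.

## Working session

There is one attempt and no reset: what is moved stays moved. The work goes in short steps, Python scripts to look and compute and a tool call to move; the robot and the scene stay as the last step left them, time stands still between calls to the robot, and variables do not carry over. Pictures are saved under pics/ and viewed, at most 12 in all, crops included, and the job is handed in when it is done.

Besides the shell and the picture viewer there is one more tool, called after "Emit:" by a JSON object that holds its "op" and its "data". apply_moves: Moves the arm, as the interface text tells. Its arguments: {"type":"object","properties":{"moves":{"type":"array","items":{"type":"array","items":{"type":"number"}}},"newtons":{"type":"number"}},"required":["moves"]}

```bash
mkdir -p pics
cat > h.py <<'E'
import numpy as np, cv2
from workcell import r
def cam(im):
    H,W=im["pixels"].shape[:2]; f=H/2/np.tan(np.radians(im["vfov"])/2)
    K=np.array([[f,0,im["cx"]],[0,f,im["cy"]],[0,0,1]]); R=cv2.Rodrigues(np.array(im["rvec"],float))[0]
    return K,np.array(im["distortion"],float),R,np.array(im["tvec"],float).ravel()
def cloud(im):
    "world xyz of every pixel from depth"
    K,D,R,t=cam(im); H,W=im["range_z"].shape
    u,v=np.meshgrid(np.arange(W),np.arange(H)); p=np.stack([u,v],-1).reshape(-1,1,2).astype(np.float64)
    n=cv2.undistortPoints(p,K,D).reshape(H,W,2); z=im["range_z"].astype(float)
    c=np.dstack([n[...,0]*z,n[...,1]*z,z]); w=(c-t)@R
    w[z==0]=np.nan; return w
def onplane(im,px,h):
    K,D,R,t=cam(im); n=cv2.undistortPoints(np.array(px,float).reshape(-1,1,2),K,D).reshape(-1,2)
    d=np.c_[n,np.ones(len(n))]@R; o=-R.T@t; return o+d*((h-o[2])/d[:,2])[:,None]
def proj(im,P):
    K,D,R,t=cam(im); return cv2.projectPoints(np.array(P,float).reshape(-1,1,3),cv2.Rodrigues(R)[0],t,K,D)[0].reshape(-1,2)
def save(im,n): cv2.imwrite("pics/"+n,im["pixels"][...,::-1])
E
cat > a.py <<'E'
from h import *
for c in("top","scene"):
    im=r.get_image(c); save(im,c+"0.png"); w=cloud(im)
    print(c,im["vfov"],-cam(im)[2].T@cam(im)[3])
    for n in("blank_1","short_blank","jig","pusher"):
        for m in r.masks_of(im,n):
            k=m["mask"]; ys,xs=np.nonzero(k); z=np.nanmedian(w[k][:,2])
            pts=onplane(im,np.c_[xs,ys],z); b=cv2.minAreaRect((pts[:,:2]*1000).astype(np.float32))
            print(n,round(m["p"],2),"px",xs.mean().round(),ys.mean().round(),k.sum(),"z",z.round(4),"rect",np.round(b[0],1),np.round(b[1],1),round(b[2],1))
    for n in("blank_1","short_blank","nest","jig","push_face"):
        for m in r.place_of(im,n): print("place",n,round(m["p"],2),np.round(m["position"],4))
s=r.sense(); print(s["eef_pos"],s["ee_rot"],s["grip_width"],s["time"])
E
python3 a.py
```

```text
top 43.69039782743603 [0.29853924 0.01567069 1.16751613]
blank_1 0.86 px 272.0 196.0 1085 z 0.0229 rect [551.6  49.9] [62.5 90.8] 8.0
blank_1 0.75 px 412.0 222.0 1024 z 0.0046 rect [ 503.7 -268.9] [60.8 93.1] 15.5
blank_1 0.61 px 175.0 251.0 1043 z 0.0049 rect [424.8 265. ] [61.  90.6] 40.9
short_blank 0.97 px 167.0 189.0 733 z 0.0051 rect [566.8 291.6] [59.7 69.2] 30.8
jig 0.59 px 277.0 201.0 2986 z 0.0117 rect [535.7  29.9] [169.5 198.9] 8.3
jig 0.34 px 167.0 189.0 778 z 0.005 rect [566.5 292. ] [62.3 70.9] 29.8
pusher 0.89 px 296.0 215.0 564 z 0.0233 rect [525.9   3.5] [135.   76.9] 79.9
place blank_1 0.77 [0.5487 0.0513 0.0204]
place blank_1 0.75 [ 0.4265  0.2646 -0.001 ]
place blank_1 0.64 [ 5.084e-01 -2.733e-01 -4.000e-04]
place short_blank 0.88 [0.5664 0.2915 0.0013]
place nest 0.65 [0.5667 0.0683 0.0179]
place jig 0.75 [5.598e-01 6.410e-02 3.000e-04]
place push_face 0.58 [ 0.492  -0.0507  0.0379]
scene 49.201046308301116 [-0.01099313  0.81265923  0.49783617]
blank_1 0.78 px 331.0 195.0 310 z 0.0047 rect [ 504.2 -265.8] [ 62.3 103.2] 14.8
blank_1 0.74 px 241.0 300.0 1054 z 0.0
[... 240 characters left out ...]
ect [566.9 292.6] [61.3 81.3] 30.4
jig 0.71 px 259.0 234.0 1859 z 0.0117 rect [550.5  11.5] [287.3 178.2] 79.8
pusher 0.65 px 278.0 223.0 433 z 0.0267 rect [523.1  -6.8] [193.3  84. ] 86.2
place blank_1 0.97 [0.5539 0.0503 0.0131]
place blank_1 0.65 [ 0.426   0.2672 -0.0007]
place blank_1 0.57 [0.5566 0.0526 0.0097]
place blank_1 0.5 [ 5.093e-01 -2.716e-01  2.000e-04]
place short_blank 0.57 [ 0.5722  0.2913 -0.0043]
place nest 0.9 [0.5618 0.0673 0.0143]
place jig 0.93 [ 0.566   0.0606 -0.0018]
place push_face 0.87 [ 0.492  -0.0548  0.0455]
place push_face 0.73 [0.5543 0.0521 0.0138]
[ 0.12675353 -0.50947964  0.23132324] [ 3.11820780e+00  3.82040709e-01 -1.33509442e-05] 0.9993399630506963 1.0
```

```bash
python3 -c "
import cv2
a=cv2.imread('pics/top0.png')[140:270,210:370]
cv2.imwrite('pics/top0c.png',cv2.resize(a,None,fx=4.5,fy=4.5,interpolation=cv2.INTER_CUBIC))"
```

```text
(no output)
```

View pics/top0.png

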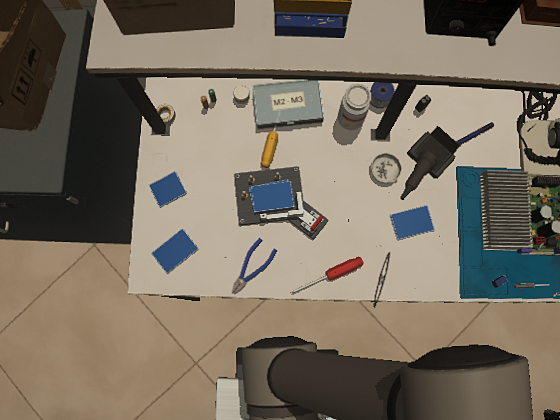

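View pics/top0c.png

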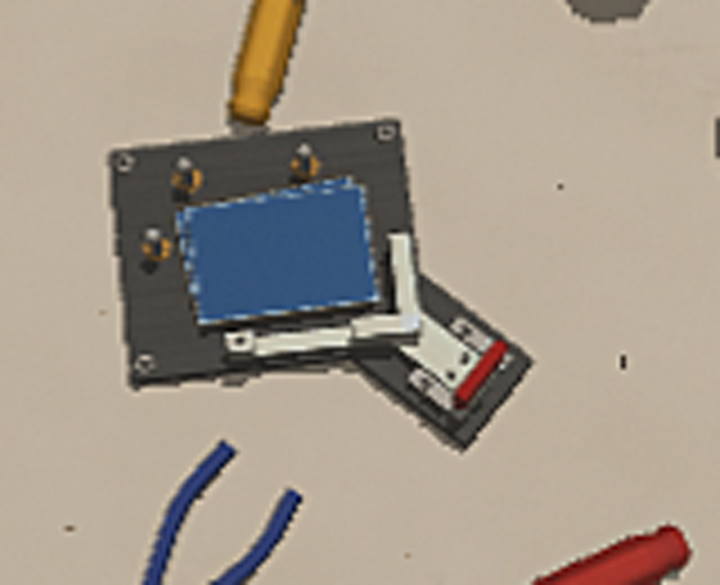

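View pics/scene0.png

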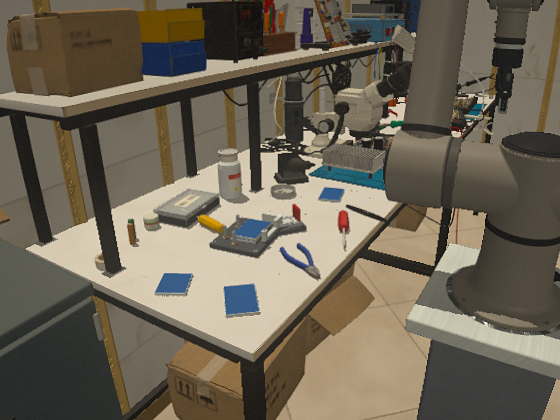

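```bash
cat >> h.py <<'E'
from scipy.spatial.transform import Rotation as Ro
def to(x,y,z,yaw):
    "units for a move from the present pose to TCP x,y,z with tool x axis at yaw (deg)"
    s=r.sense(); R=Ro.from_rotvec(s["ee_rot"]).as_matrix(); d=R.T@(np.array([x,y,z])-s["eef_pos"])/.04
    y0=np.degrees(np.arctan2(R[1,0],R[0,0])); sp=-((yaw-y0+180)%360-180)/8
    print("t",s["time"],"pos",np.round(s["eef_pos"],4),"yaw",round(y0,2),"-> move",np.round(d,3),"spin",round(sp,3),"n",round(np.linalg.norm(d)*.64,1),round(abs(sp)*8/10.7,1))
E
python3 - <<'E'
from h import *
to(.504,-.269,.17,105.5)
for c in("top","scene"):
    im=r.get_image(c); w=cloud(im)
    for x0 in np.arange(0,.9,.1):
        print(c,round(x0,1),[ (lambda q: round(float(np.nanpercentile(q[:,2],98)),2) if len(q)>5 else None)(w[(w[...,0]>x0)&(w[...,0]<x0+.1)&(w[...,1]>y0)&(w[...,1]<y0+.1)]) for y0 in np.arange(-.6,.4,.1)])
    if c=="top":
        p=np.array([[110,152],[400,120],[130,388]])/4.5+[210,140]; q=onplane(im,p,.012);print("plate",q.round(4))
        p=np.array([[184,154],[305,149],[153,234]])/4.5+[210,140]; q=onplane(im,p,.043);print("pins",q.round(4))
E
```

```text
t 1.0 pos [ 0.1268 -0.5095  0.2313] yaw 13.97 -> move [10.604 -3.557  1.533] spin -11.441 n 7.2 8.6
top 0.0 [None, None, None, None, None, 0.01, 0.0, 0.0, -0.79, -0.79]
top 0.1 [-0.79, 0.31, -0.79, -0.79, -0.7, 0.65, 0.39, 0.0, -0.79, -0.79]
top 0.2 [-0.79, -0.79, -0.79, -0.79, 0.76, 0.73, 0.38, -0.79, -0.79, -0.79]
top 0.3 [0.01, 0.03, 0.0, 0.0, 0.02, 0.02, 0.01, 0.01, 0.01, 0.0]
top 0.4 [0.1, 0.07, 0.01, 0.01, 0.02, 0.05, 0.01, 0.01, 0.01, 0.01]
top 0.5 [0.09, 0.07, 0.01, 0.1, 0.0, 0.04, 0.04, 0.02, 0.01, 0.01]
top 0.6 [0.17, 0.35, 0.35, 0.35, 0.35, 0.35, 0.35, 0.35, 0.35, 0.35]
top 0.7 [0.03, 0.35, 0.47, 0.47, 0.35, 0.47, 0.46, 0.44, 0.46, 0.44]
top 0.8 [0.02, 0.42, 0.35, 0.4, 0.35, 0.35, 0.35, 0.35, 0.0, 0.35]
plate [[ 0.6036  0.1372  0.012 ]
 [ 0.6244 -0.0093  0.012 ]
 [ 0.4829  0.1217  0.012 ]]
pins [[0.5954 0.0974 0.043 ]
 [0.5995 0.0378 0.043 ]
 [0.5545 0.1109 0.043 ]]
scene 0.0 [0.52, 0.52, None, None, 0.0, 0.31, 0.3, 0.0, None, None]
scene 0.1 [0.51, 0.52, -0.79, None, 0.0, 0.51, 0.38, 0.0, None, None]
scene 0.2 [-0.79, -0.79, -0.79, -0.8, None, 0.51, 0.39, None, None, None]
scene 0.3 [-0.79, -0.79, 0.0, 0.01, 0.02, 0.02, 0.01, 0.01, 0.01, 0.0]
scene 0.4 [0.32, 0.07, 0.0, 0.01, 0.02, 0.05, 0.01, 0.01, 0.01, 0.01]
scene 0.5 [0.25, 0.07, 0.01, 0.1, 0.0, 0.04, 0.04, 0.03, 0.01, 0.01]
scene 0.6 [0.33, 0.07, 0.35, 0.35, 0.34, 0.35, 0.35, 0.35, 0.35, 0.35]
scene 0.7 [0.35, 0.35, 0.51, 0.51, 0.35, 0.5, 0.49, 0.5, 0.5, 0.49]
scene 0.8 [0.5, 0.51, 0.52, 0.51, 0.35, 0.49, 0.49, 0.03, 0.5, 0.5]
```

Emit:
{"op": "apply_moves", "data": {"moves": [[1.3,-0.44,0.1,-1.3,85],[2.6,-0.9,0.3,-2.6,85],[4.0,-1.3,0.5,-3.9,85],[5.3,-1.8,0.7,-5.2,85],[6.6,-2.2,0.9,-6.5,85],[8.0,-2.7,1.1,-7.8,85],[9.3,-3.1,1.3,-9.1,85],[10.6,-3.56,1.5,-10.4,85]]}}

```text
time: 2.1
eef_pos: [0.5054, -0.2679, 0.1712]
ee_rot: [2.071, 2.362, -0.0]
ft_force: [-0.1, -0.1, 0.6]
grip_width: 0.994
gripper_force: 0.0
```

```bash
cat > v.py <<'E'
import sys
from h import *
im=r.get_image("wrist"); save(im,sys.argv[1]+".png"); w=cloud(im)
for n in sys.argv[2:]:
    for m in r.masks_of(im,n):
        k=m["mask"]; ys,xs=np.nonzero(k); z=np.nanmedian(w[k][:,2])
        pts=onplane(im,np.c_[xs,ys],z); b=cv2.minAreaRect((pts[:,:2]*1000).astype(np.float32))
        print(n,round(m["p"],2),"px",xs.mean().round(),ys.mean().round(),xs.min(),xs.max(),ys.min(),ys.max(),k.sum(),"z",z.round(4),"rect",np.round(b[0],1),np.round(b[1],1),round(b[2],1))
s=r.sense(); print(s["time"],s["eef_pos"],s["ee_rot"],s["ft_force"],s["grip_width"])
E
python3 v.py w1 blank_1
python3 - <<'E'
from h import *
im=r.get_image("top"); w=cloud(im); k=(w[...,2]>.3)&(w[...,2]<.36)&(w[...,0]>.5)&(w[...,1]>0)
print("shelf edge",np.nanpercentile(w[k][:,0],[0,1,5]))
to(.504,-.269,.06,105.5)
E
```

```text
blank_1 0.83 px 278.0 195.0 245 309 152 238 4456 z 0.006 rect [ 507.  -269.8] [60.6 90.5] 15.5
2.2 [ 0.5071138  -0.26539921  0.17014914] [-2.06726598e+00 -2.36461917e+00 -2.09126226e-03] [ 0.32951878 -0.40091135 -0.35444088] 0.9953914938968671
shelf edge [0.65062685 0.68269805 0.69812964]
t 2.25 pos [ 0.5053 -0.267   0.1705] yaw 97.42 -> move [-0.048 -0.038  2.762] spin -1.011 n 1.8 0.8
```

Emit:
{"op": "apply_moves", "data": {"moves": [[0,-0.04,0.8,-0.5,74],[0,-0.06,2.0,-1.0,74],[0,-0.06,3.0,-1.0,74],[0,-0.06,3.8,-1.0,74],[0,-0.06,3.95,-1.0,74],[0,-0.06,3.95,-1.0,74]]}}

```text
time: 3.0
eef_pos: [0.5014, -0.2701, 0.014]
ee_rot: [1.91, 2.493, -0.0]
ft_force: [-0.4, 0.5, -0.1]
grip_width: 0.866
gripper_force: 0.0
```

```bash
python3 v.py w2; python3 -c "
from h import *
to(.506,-.2695,.003,105.5)"
```

```text
3.05 [ 0.50191198 -0.27018655  0.01464778] [ 1.90863044e+00  2.49262262e+00 -1.45900827e-04] [0.38108438 0.84092982 0.56313606] 0.8632170144075635
t 3.05 pos [ 0.5019 -0.2702  0.0146] yaw 105.12 -> move [-0.01   0.103  0.291] spin -0.048 n 0.2 0.0
```

View pics/w2.png

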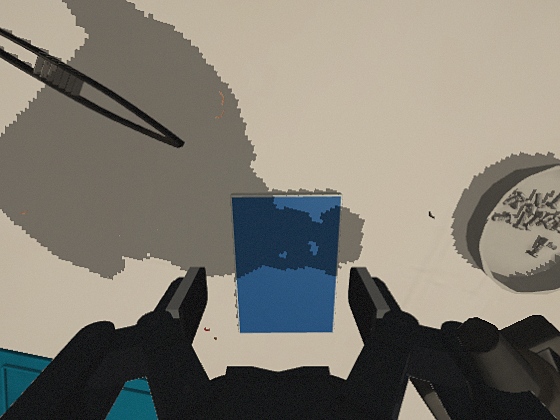

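Emit:
{"op": "apply_moves", "data": {"moves": [[0,0.1,0.1,0,72],[0,0.1,0.2,0,70],[0,0.1,0.25,0,70],[0,0.1,0.25,0,70]]}}

```text
time: 3.55
eef_pos: [0.5052, -0.2681, 0.0031]
ee_rot: [-1.908, -2.495, 0.0]
ft_force: [0.2, -0.3, -0.4]
grip_width: 0.82
gripper_force: 0.0
```

Emit:
{"op": "apply_moves", "data": {"moves": [[0,0,0.04,0,67],[0,0,0.08,0,65],[0,0,0.08,0,65]]}}

```text
time: 3.92
eef_pos: [0.5052, -0.2682, -0.0001]
ee_rot: [-1.909, -2.495, 0.0]
ft_force: [0.2, -0.4, -0.0]
grip_width: 0.762
gripper_force: 0.0
```

Emit:
{"op": "apply_moves", "data": {"moves": [[0,0,0.04,0,63],[0,0,0.08,0,63],[0,0,0.08,0,63]]}}

```text
time: 4.3
eef_pos: [0.5052, -0.2681, -0.0033]
ee_rot: [-1.909, -2.495, 0.0]
ft_force: [0.6, 0.3, -0.5]
grip_width: 0.739
gripper_force: 0.0
```

Emit:
{"op": "apply_moves", "data": {"moves": [[0,0,0.04,0,63],[0,0,0.07,0,63],[0,0,0.07,0,63]]}}

```text
time: 4.68
eef_pos: [0.5053, -0.2682, -0.0057]
ee_rot: [1.909, 2.495, -0.0]
ft_force: [-0.6, 0.5, 2.7]
grip_width: 0.737
gripper_force: 1.1
```

Emit:
{"op": "apply_moves", "data": {"moves": [[0,0,-0.05,0,63],[0,0,-0.05,0,55],[0,0,-0.05,0,50],[0,0,-0.05,0,50],[0,0,-0.05,0,50]], "newtons": 50}}

```text
time: 5.3
eef_pos: [0.5055, -0.2684, -0.0032]
ee_rot: [1.908, 2.495, -0.0]
ft_force: [-0.7, 0.1, 5.0]
grip_width: 0.679
gripper_force: 52.9
```

Emit:
{"op": "apply_moves", "data": {"moves": [[0,0,-0.3,0,50],[0,0,-1.0,0,50],[0,0,-2.0,0,50],[0,0,-3.0,0,50]]}}

```text
time: 5.8
eef_pos: [0.5052, -0.2681, 0.1177]
ee_rot: [-1.909, -2.495, -0.0]
ft_force: [0.9, -0.8, -0.8]
grip_width: 0.681
gripper_force: 53.9
```

```bash
python3 v.py w3 blank_1; python3 -c "
from h import *
to(.54,.05,.16,97)
im=r.get_image('wrist'); w=cloud(im)
for u,v in((290,230),(290,260),(290,290),(290,320)): print(w[v,u].round(4))"
```

```text
blank_1 0.82 px 277.0 276.0 214 339 202 355 17410 z 0.1269 rect [ 506.4 -269.3] [60.  91.2] 15.5
5.9 [ 0.50758802 -0.26974887  0.121299  ] [1.90305960e+00 2.48788508e+00 3.83969186e-04] [-0.34557624 -0.61517811 -0.28249197] 0.6767599181316006
t 5.9 pos [ 0.5076 -0.2697  0.1213] yaw 105.17 -> move [ 7.496  2.88  -1.005] spin 1.021 n 5.2 0.8
[ 0.5065 -0.2391  0.1305]
[ 0.5109 -0.2545  0.1312]
[ 0.5158 -0.2718  0.1305]
[ 0.5209 -0.2895  0.1313]
```

View pics/w3.png

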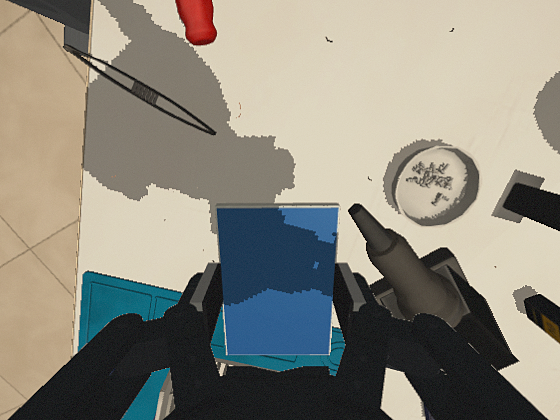

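Emit:
{"op": "apply_moves", "data": {"moves": [[0.9,0.5,-0.4,0.4,50],[2.1,1.1,-0.8,0.8,50],[3.4,1.8,-1.0,1.0,50],[4.7,2.4,-1.0,1.0,50],[4.7,2.4,-1.0,1.0,50]]}}

```text
time: 6.58
eef_pos: [0.5483, -0.0577, 0.1551]
ee_rot: [-2.07, -2.36, 0.001]
ft_force: [-0.4, -0.3, -1.2]
grip_width: 0.679
gripper_force: 53.9
```

```bash
python3 v.py w4 blank_1 jig pusher
```

```text
blank_1 0.89 px 300.0 83.0 264 336 28 141 7799 z 0.0241 rect [554.4  49.5] [59.8 89. ] 8.8
blank_1 0.75 px 277.0 276.0 214 339 202 355 17435 z 0.1643 rect [549.1 -59. ] [60.  91.2] 7.6
blank_1 0.73 px 330.0 75.0 286 340 22 133 512 z 0.0179 rect [579.6  65. ] [37.6 97.1] 35.5
jig 0.78 px 294.0 96.0 194 380 0 203 17432 z 0.0126 rect [539.6  27.8] [168.3 174.4] 7.4
pusher 0.58 px 246.0 144.0 199 301 45 202 3602 z 0.0299 rect [525.7   1. ] [136.5  80.9] 76.6
6.775 [ 0.54835382 -0.06272318  0.15541234] [-2.07901244e+00 -2.35413313e+00  1.48477131e-03] [ 0.08887904 -0.30802269 -1.02691409] 0.6772698415654319
```

View pics/w4.png

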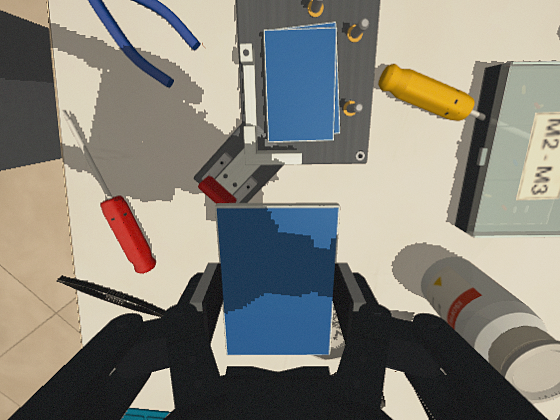

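```bash
cat > fit.py <<'E'
from h import *
im=r.get_image("wrist"); w=cloud(im); z=w[...,2]; print("shelf/obj")
k=((z>.036)&(z<.047)&(w[...,0]>.5)&(w[...,1]>0)&(w[...,1]<.2)).astype(np.uint8)
n,l,s,c=cv2.connectedComponentsWithStats(k)
for i in range(1,n):
    if s[i,4]>5: print("hi",c[i].round(1),s[i,4],np.nanmean(w[l==i],0).round(4), onplane(im,c[i],.043)[0].round(4))
g=im["pixels"].astype(int); o=((g[...,0]>g[...,2]+60)&(z<.03)&(z>.005)&(w[...,0]>.5)&(w[...,0]<.62)).astype(np.uint8)
n,l,s,c=cv2.connectedComponentsWithStats(o)
for i in range(1,n):
    if s[i,4]>20: print("ring",c[i].round(1),s[i,:],onplane(im,s[i,:2]+s[i,2:4]/2-.5,.013)[0].round(4))
print("edge",onplane(im,[[381,0],[367,163]],.012).round(4))
for n in("nest","jig","push_face"):
    for m in r.place_of(im,n): print(n,round(m["p"],2),np.round(m["position"],4))
E
python3 fit.py
```

```text
shelf/obj
hi [362.9  16.1] 117 [0.5937 0.0976 0.0416] [0.5934 0.0972 0.043 ]
hi [245.2  45.9] 241 [0.5074 0.0674 0.0388] [0.5079 0.0666 0.043 ]
hi [357.7  99.7] 86 [0.602  0.0394 0.0417] [0.6017 0.0393 0.043 ]
hi [249.4 127.7] 193 [0.5163 0.0065 0.0385] [0.5167 0.0068 0.043 ]
ring [314.5   4.5] [307   0  16  10  81] [0.5584 0.1094 0.013 ]
ring [353.2  27.6] [347  17  16  18 106] [0.5942 0.0986 0.013 ]
ring [348.5 102. ] [344  94  12  16  81] [0.602  0.0392 0.013 ]
edge [[ 0.6124  0.1196  0.012 ]
 [ 0.6303 -0.0135  0.012 ]]
nest 0.61 [ 0.4876 -0.0542  0.038 ]
push_face 0.63 [ 0.4883 -0.0573  0.038 ]
```

```bash
python3 -c "
from h import *
to(.5627,.0526,.08,97.8)"
```

```text
t 6.975 pos [ 0.5486 -0.0628  0.1559] yaw 97.06 -> move [2.821 0.706 1.897] spin -0.093 n 2.2 0.1
```

Emit:
{"op": "apply_moves", "data": {"moves": [[0.8,0.3,0.4,-0.09,50],[1.8,0.6,1.0,-0.09,50],[2.6,0.7,1.7,-0.09,50],[2.82,0.7,1.9,-0.09,50],[2.82,0.7,1.9,-0.09,50],[2.82,0.7,1.9,-0.09,50]]}}

```text
time: 7.72
eef_pos: [0.5633, 0.0525, 0.0811]
ee_rot: [2.064, 2.366, 0.001]
ft_force: [0.2, -0.6, -1.2]
grip_width: 0.678
gripper_force: 53.9
```

```bash
python3 v.py w5 blank_1; python3 -c "
from h import *
to(.5627,.0526,.022,97.8)"
```

```text
blank_1 0.86 px 262.0 188.0 219 304 174 202 2388 z 0.024 rect [548.6  85.4] [59.5 20. ] 7.8
blank_1 0.77 px 277.0 276.0 216 338 202 354 17256 z 0.0903 rect [564.3  51.4] [59.5 90.6] 8.0
blank_1 0.58 px 265.0 174.0 147 357 118 370 13912 z 0.0122 rect [540.4  19.1] [168.3 222. ] 7.8
7.825 [0.56322671 0.05260534 0.08109586] [2.06401589e+00 2.36620179e+00 1.62290711e-03] [ 0.06266273  0.4108712  -0.60274309] 0.6771010590497388
t 7.825 pos [0.5632 0.0526 0.0811] yaw 97.8 -> move [ 0.003 -0.016  1.477] spin 0.001 n 0.9 0.0
```

Emit:
{"op": "apply_moves", "data": {"moves": [[0,0,0.7,0,50],[0,0,1.2,0,50],[0,0,1.38,0,50],[0,0,1.45,0,50],[0,0,1.48,0,50],[0,0,1.48,0,50]]}}

```text
time: 8.57
eef_pos: [0.5629, 0.0537, 0.0215]
ee_rot: [2.063, 2.368, 0.001]
ft_force: [-1.3, -1.0, -1.6]
grip_width: 0.672
gripper_force: 53.9
```

Emit:
{"op": "apply_moves", "data": {"moves": [[0,0,0.03,0,50],[0,0,0.06,0,50],[0,0,0.06,0,50]]}}

```text
time: 8.95
eef_pos: [0.563, 0.0538, 0.0207]
ee_rot: [2.062, 2.368, 0.002]
ft_force: [-4.5, -0.4, 14.3]
grip_width: 0.68
gripper_force: 55.7
```

Emit:
{"op": "apply_moves", "data": {"moves": [[0,0,-0.02,0,60],[0,0,-0.02,0,64],[0,0,-0.02,0,67],[0,0,-0.02,0,67],[0,0,-0.5,0,67],[0,0,-1.5,0,70],[0,0,-2.5,0,76],[0,0,-3.5,0,76]]}}

```text
time: 9.95
eef_pos: [0.5623, 0.0538, 0.1596]
ee_rot: [-2.063, -2.369, 0.0]
ft_force: [0.4, -0.0, 0.1]
grip_width: 0.888
gripper_force: 0.0
```

```bash
python3 v.py w6 blank_1; python3 -c "
from h import *
to(.4255,.2655,.17,130.9)
im=r.get_image('top'); w=cloud(im)
for m in r.masks_of(im,'blank_1'):
    k=m['mask']; ys,xs=np.nonzero(k); z=np.nanmedian(w[k][:,2]); pts=onplane(im,np.c_[xs,ys],z); print(m['p'],z,cv2.minAreaRect((pts[:,:2]*1000).astype(np.float32)))
"
```

```text
blank_1 0.84 px 273.0 157.0 238 298 153 161 294 z 0.0177 rect [547.8  96.5] [57.8  6. ] 10.9
blank_1 0.72 px 278.0 204.0 246 311 160 249 5498 z 0.03 rect [563.7  52.4] [61.1 90.2] 7.3
blank_1 0.63 px 243.0 201.0 236 248 161 246 790 z 0.024 rect [529.   47.1] [ 9.7 87.8] 8.1
10.05 [0.56496886 0.05373159 0.16305628] [2.05872075 2.36391804 0.00846605] [-0.65954414 -0.06869715 -1.37055334] 0.8936125255389721
t 10.05 pos [0.565  0.0537 0.1631] yaw 97.89 -> move [ 5.723 -2.725 -0.206] spin -4.126 n 4.1 3.1
0.89 0.005045177683290533 ((425.16619873046875, 265.2080383300781), (62.10551071166992, 89.46768188476562), 41.64474105834961)
```

View pics/w6.png

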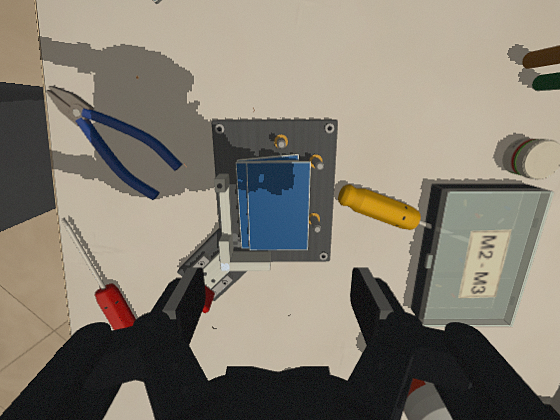

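Emit:
{"op": "apply_moves", "data": {"moves": [[1.0,-0.5,-0.2,-0.8,74],[2.2,-1.0,-0.2,-1.7,74],[3.4,-1.6,-0.2,-2.6,74],[4.6,-2.2,-0.2,-3.5,74],[5.7,-2.7,-0.2,-4.1,74],[5.7,-2.7,-0.2,-4.1,74],[5.7,-2.7,-0.2,-4.1,74]]}}

```text
time: 11.02
eef_pos: [0.424, 0.2643, 0.1654]
ee_rot: [-1.31, -2.854, 0.003]
ft_force: [-0.5, -0.7, -0.5]
grip_width: 0.863
gripper_force: 0.0
```

```bash
python3 v.py w7 blank_1 short_blank; python3 -c "
from h import *
to(.425,.2655,.003,131)"
```

```text
blank_1 0.73 px 250.0 361.0 233 275 352 370 251 z 0.0227 rect [537.1  91.7] [52.9 22.5] 31.6
blank_1 0.71 px 280.0 194.0 252 309 154 235 4617 z 0.006 rect [426.4 266.9] [60.8 88.9] 40.7
blank_1 0.62 px 262.0 357.0 242 285 348 368 229 z 0.0165 rect [546.3  96.9] [60.6 10.5] 12.2
blank_1 0.51 px 255.0 364.0 246 267 359 368 118 z 0.028 rect [538.6  94. ] [26.9 10.9] 26.3
short_blank 0.63 px 391.0 254.0 360 423 226 287 2682 z 0.0058 rect [567.5 293.3] [61.6 69.7] 30.0
11.175 [0.42477609 0.26376161 0.16595783] [-1.31347473e+00 -2.85342299e+00  1.25810393e-03] [ 0.47057038 -0.19363504 -0.41172078] 0.8698823518731811
t 11.175 pos [0.4248 0.2638 0.166 ] yaw 130.57 -> move [0.029 0.036 4.074] spin -0.054 n 2.6 0.0
```

Emit:
{"op": "apply_moves", "data": {"moves": [[0.04,0.06,1.0,-0.05,72],[0.04,0.06,2.2,-0.05,72],[0.04,0.06,3.4,-0.05,72],[0.04,0.06,3.9,-0.05,72],[0.04,0.06,4.15,-0.05,70],[0.04,0.06,4.15,-0.05,66],[0.04,0.06,4.15,-0.05,66]]}}

```text
time: 12.05
eef_pos: [0.4258, 0.2677, 0.0014]
ee_rot: [1.301, 2.858, 0.002]
ft_force: [0.5, 0.6, 0.2]
grip_width: 0.769
gripper_force: 0.0
```

```bash
python3 -c "
from h import *
s=r.sense();print(s['ft_force'])
to(.426,.2665,-.004,131)"
```

```text
[0.4935477  0.62236236 0.22757496]
t 12.05 pos [0.4258 0.2677 0.0014] yaw 131.06 -> move [-0.025 -0.017  0.135] spin 0.008 n 0.1 0.0
```

Emit:
{"op": "apply_moves", "data": {"moves": [[0,0,0.06,0,64],[0,0,0.11,0,63],[0,0,0.11,0,63],[0,0,0.11,0,55],[0,0,0.11,0,50],[0,0,0.11,0,50],[0,0,0.11,0,50]], "newtons": 50}}

```text
time: 12.92
eef_pos: [0.425, 0.2676, -0.0035]
ee_rot: [1.3, 2.86, 0.0]
ft_force: [-1.9, -1.1, 5.6]
grip_width: 0.678
gripper_force: 52.9
```

Same signature as the first grasp; lift.

Emit:
{"op": "apply_moves", "data": {"moves": [[0,0,-0.3,0,50],[0,0,-1.0,0,50],[0,0,-2.0,0,50],[0,0,-3.0,0,50],[0,0,-3.0,0,50]]}}

```text
time: 13.55
eef_pos: [0.4268, 0.2684, 0.1195]
ee_rot: [1.298, 2.855, 0.008]
ft_force: [0.7, 0.2, -1.3]
grip_width: 0.677
gripper_force: 54.0
```

```bash
python3 v.py w8 blank_1; python3 -c "
from h import *
to(.5627,.0526,.12,97.8)"
```

```text
blank_1 0.88 px 277.0 276.0 216 340 201 355 17547 z 0.129 rect [428.7 267.9] [60.  91.6] 41.1
13.65 [0.42481916 0.26751664 0.11634948] [1.30033066e+00 2.85939243e+00 5.28995059e-04] [-0.0736925   0.39304688 -1.53533483] 0.6769943039602824
t 13.65 pos [0.4248 0.2675 0.1163] yaw 131.09 -> move [-6.315 -0.934 -0.09 ] spin 4.161 n 4.1 3.1
```

Emit:
{"op": "apply_moves", "data": {"moves": [[-1.0,-0.15,-0.1,0.7,50],[-2.2,-0.35,-0.1,1.6,50],[-3.5,-0.5,-0.1,2.5,50],[-4.8,-0.7,-0.1,3.4,50],[-5.9,-0.9,-0.1,4.16,50],[-6.31,-0.93,-0.1,4.16,50],[-6.31,-0.93,-0.1,4.16,50],[-6.31,-0.93,-0.1,4.16,50]]}}

```text
time: 14.65
eef_pos: [0.5617, 0.0541, 0.1195]
ee_rot: [-2.062, -2.368, 0.002]
ft_force: [-1.1, 0.2, -0.1]
grip_width: 0.681
gripper_force: 54.0
```

```bash
python3 v.py w9 blank_1; python3 -c "
from h import *
to(.5627,.0526,.0275,97.8)"
```

```text
blank_1 0.8 px 277.0 276.0 216 340 201 355 17619 z 0.1289 rect [562.8  53.2] [60.2 91.6] 8.0
blank_1 0.79 px 279.0 185.0 241 318 168 202 2513 z 0.03 rect [560.   83.7] [62.  27.8] 8.8
blank_1 0.73 px 236.0 185.0 230 242 169 201 384 z 0.024 rect [524.6  77.1] [ 9.7 27.1] 8.1
blank_1 0.53 px 274.0 165.0 234 302 159 168 389 z 0.0178 rect [548.7  95.6] [56.7  7. ] 13.2
14.75 [0.56205625 0.05425066 0.11994771] [-2.06204889e+00 -2.36922840e+00  5.87447009e-04] [ 1.64931841 -0.17103361 -1.56189923] 0.6794616358973643
t 14.75 pos [0.5621 0.0543 0.1199] yaw 97.93 -> move [-0.044  0.012  2.311] spin 0.016 n 1.5 0.0
```

Emit:
{"op": "apply_moves", "data": {"moves": [[-0.02,0,0.8,0,50],[-0.04,0,1.6,0,50],[-0.04,0,2.1,0,50],[-0.04,0,2.24,0,50],[-0.04,0,2.3,0,50],[-0.04,0,2.32,0,50],[-0.04,0,2.32,0,50]]}}

```text
time: 15.62
eef_pos: [0.5635, 0.0513, 0.028]
ee_rot: [2.064, 2.367, 0.001]
ft_force: [0.6, 0.0, 0.3]
grip_width: 0.675
gripper_force: 53.9
```

Emit:
{"op": "apply_moves", "data": {"moves": [[0,0,0.03,0,50],[0,0,0.05,0,50],[0,0,0.05,0,50]]}}

```text
time: 16.0
eef_pos: [0.5634, 0.0512, 0.0265]
ee_rot: [2.064, 2.367, 0.001]
ft_force: [-2.0, -0.1, 8.4]
grip_width: 0.678
gripper_force: 55.0
```

Emit:
{"op": "apply_moves", "data": {"moves": [[0,0,-0.01,0,60],[0,0,-0.01,0,64],[0,0,-0.01,0,67],[0,0,-0.01,0,67],[0,0,-0.5,0,67],[0,0,-1.5,0,67],[0,0,-2.7,0,50],[0,0,-3.2,0,20]]}}

```text
time: 17.0
eef_pos: [0.5642, 0.0513, 0.1562]
ee_rot: [2.063, 2.365, 0.004]
ft_force: [1.4, 0.4, -1.0]
grip_width: 0.389
gripper_force: 0.0
```

```bash
python3 v.py w10 blank_1 pusher
cat > push.py <<'E'
from h import *
for c in("top","wrist"):
    im=r.get_image(c); w=cloud(im); g=im["pixels"].astype(int)
    k=(g[...,0]>90)&(g[...,0]>2*g[...,1])&(w[...,2]>.02)&(w[...,2]<.065)&(w[...,0]>.44)&(w[...,0]<.6)&(abs(w[...,1])<.12)
    if k.sum()>5:
        q=w[k&(w[...,2]>.045)]; ys,xs=np.nonzero(k&(w[...,2]>.045)); p=onplane(im,np.c_[xs,ys],.055)
        print(c,len(q),q.mean(0).round(4),cv2.minAreaRect((p[:,:2]*1000).astype(np.float32)))
    for m in r.place_of(im,"push_face"): print(round(m["p"],2),np.round(m["position"],4))
E
python3 push.py
```

```text
blank_1 0.85 px 273.0 159.0 244 307 157 162 258 z 0.0296 rect [557.7  95.2] [57.3  4.5] 7.7
blank_1 0.81 px 239.0 198.0 233 245 158 246 730 z 0.024 rect [529.1  46.8] [ 9.8 89.4] 8.1
blank_1 0.78 px 270.0 155.0 235 296 151 158 277 z 0.0178 rect [547.9  96.2] [57.9  5.8] 10.4
blank_1 0.63 px 276.0 206.0 243 310 161 252 5858 z 0.036 rect [564.1  50.6] [61.4 89.4] 7.7
pusher 0.78 px 218.0 252.0 176 269 171 306 3090 z 0.0296 rect [525.1  -2.9] [151.5  80.6] 77.2
17.15 [0.56345804 0.05128652 0.15391967] [2.06396952e+00 2.36630015e+00 1.90305696e-03] [ 0.18532989  0.40415994 -0.64262806] 0.2327036654607516
top 46 [ 0.49   -0.0492  0.0543] ((489.9160461425781, -49.158973693847656), (6.048769950866699, 32.82661056518555), 54.62448501586914)
0.47 [ 0.4893 -0.0531  0.0397]
wrist 192 [ 0.4916 -0.0456  0.0544] ((492.7582092285156, -46.447818756103516), (8.066715240478516, 31.320484161376953), 54.20858383178711)
```

View pics/w10.png

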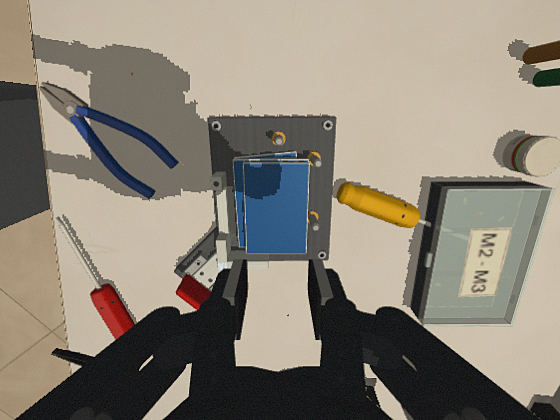

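```bash
python3 -c "
from h import *
to(.4723,-.0719,.10,52.8)"
```

```text
t 17.35 pos [0.5623 0.0513 0.1517] yaw 97.81 -> move [-2.747 -2.643  1.299] spin 5.626 n 2.6 4.2
```

Emit:
{"op": "apply_moves", "data": {"moves": [[-0.6,-0.6,0.0,1.2,0],[-1.3,-1.2,0.0,2.4,0],[-2.0,-1.9,0.3,3.6,0],[-2.5,-2.4,0.8,4.8,0],[-2.75,-2.64,1.3,5.62,0],[-2.75,-2.64,1.3,5.62,0],[-2.75,-2.64,1.3,5.62,0]]}}

```text
time: 18.23
eef_pos: [0.4739, -0.0718, 0.1015]
ee_rot: [2.812, 1.401, 0.0]
ft_force: [0.6, 0.6, 0.3]
grip_width: 0.001
gripper_force: 0.0
```

```bash
python3 push.py; python3 -c "
from h import *
to(.4723,-.0719,.031,52.8)"
```

```text
top 10 [ 0.4836 -0.0439  0.0541] ((484.24603271484375, -42.763465881347656), (6.614553451538086, 6.4661970138549805), 0.9866316914558411)
0.83 [ 0.4915 -0.0518  0.0384]
wrist 505 [ 0.4938 -0.0486  0.0546] ((494.0755920410156, -48.63733673095703), (6.243130683898926, 34.193267822265625), 52.938636779785156)
0.62 [ 0.4876 -0.0569  0.0368]
t 18.425 pos [ 0.474  -0.0716  0.1018] yaw 52.95 -> move [-0.032 -0.033  1.771] spin 0.019 n 1.1 0.0
```

Emit:
{"op": "apply_moves", "data": {"moves": [[0,0.03,0.6,0,0],[0,0.03,1.3,0,0],[0,0.03,1.77,0,0],[0,0.03,1.77,0,0],[0.2,0.03,1.77,0,0],[0.3,0.03,1.77,0,0],[0.4,0.03,1.77,0,0],[0.4,0.03,1.77,0,0]]}}

```text
time: 19.42
eef_pos: [0.4844, -0.0598, 0.0308]
ee_rot: [2.813, 1.398, 0.001]
ft_force: [-0.3, 0.9, 0.3]
grip_width: 0.001
gripper_force: 0.0
```

Emit:
{"op": "apply_moves", "data": {"moves": [[0.08,0,0,0,0],[0.16,0,0,0,0],[0.24,0,0,0,0],[0.32,0,0,0,0],[0.4,0,0,0,0],[0.48,0,0,0,0],[0.48,0,0,0,0]]}}

```text
time: 20.3
eef_pos: [0.4956, -0.0444, 0.0304]
ee_rot: [-2.813, -1.398, 0.0]
ft_force: [-1.7, -1.3, 1.1]
grip_width: 0.004
gripper_force: 1.4
```

Emit:
{"op": "apply_moves", "data": {"moves": [[0.06,0,0,0,0],[0.12,0,0,0,0],[0.18,0,0,0,0],[0.24,0,0,0,0],[0.3,0,0,0,0],[0.36,0,0,0,0],[0.36,0,0,0,0]]}}

```text
time: 21.18
eef_pos: [0.5016, -0.0363, 0.0304]
ee_rot: [2.811, 1.399, -0.011]
ft_force: [-13.3, -21.4, 8.6]
grip_width: 0.003
gripper_force: 13.5
```

```bash
python3 push.py; python3 v.py w11 blank_1
```

```text
wrist 1183 [ 0.5143 -0.0238  0.0539] ((514.2987060546875, -21.464344024658203), (12.1665620803833, 34.453311920166016), 52.961692810058594)
0.92 [ 0.5065 -0.0297  0.0346]
blank_1 0.76 px 266.0 55.0 125 379 0 153 21534 z 0.0362 rect [565.4  62.5] [60.2 85.8] 8.2
21.475 [ 0.50161048 -0.03628681  0.03040776] [ 2.81187265  1.39899327 -0.01072649] [-14.45873783 -23.13505854   8.24263805] 0.0031427340651636036
```

View pics/w11.png

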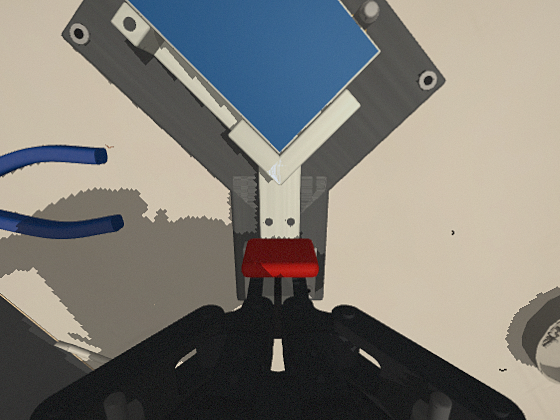

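Emit:
{"op": "apply_moves", "data": {"moves": [[0.03,0,0,0,0],[0.04,0,0,0,0],[0.04,0,0,0,0]]}}

```text
time: 21.85
eef_pos: [0.5016, -0.0363, 0.0304]
ee_rot: [2.811, 1.399, -0.015]
ft_force: [-18.3, -30.1, 11.0]
grip_width: -0.001
gripper_force: 17.6
```

Now back off, rise, and look from above.

Emit:
{"op": "apply_moves", "data": {"moves": [[-0.3,0,0,0,0],[-0.7,0,0,0,0],[-0.8,0,-1.0,0,0],[-0.8,0,-2.2,0,0],[-0.8,0,-3.4,0,0],[-0.8,0,-3.6,0,0],[-0.8,0,-3.6,0,0]]}}

```text
time: 22.72
eef_pos: [0.4858, -0.0573, 0.1743]
ee_rot: [2.813, 1.398, 0.001]
ft_force: [-0.3, -0.0, -0.2]
grip_width: 0.002
gripper_force: 0.0
```

```bash
python3 push.py; python3 v.py w12 blank_1; python3 fit.py
```

```text
top 43 [ 0.5081 -0.0236  0.0527] ((507.5752258300781, -23.780424118041992), (6.808840751647949, 31.651905059814453), 56.24412536621094)
0.86 [ 0.5091 -0.027   0.0395]
wrist 317 [ 0.5122 -0.0237  0.0545] ((511.9907531738281, -23.911643981933594), (7.057877540588379, 34.49357604980469), 52.84830093383789)
0.66 [ 0.5078 -0.0313  0.0413]
blank_1 0.86 px 267.0 41.0 203 327 0 101 7396 z 0.0362 rect [564.8  64.5] [60.8 89.8] 7.6
blank_1 0.56 px 269.0 107.0 200 318 30 167 3158 z 0.0368 rect [544.7  25.4] [135.6  78.1] 77.4
23.025 [ 0.48546252 -0.0572796   0.17333592] [-2.81200956e+00 -1.39741526e+00  2.62745746e-03] [0.02554403 0.79761832 0.00397625] 0.00018999599670221012
shelf/obj
hi [267.9  49.1] 5806 [0.5605 0.0552 0.0372] [0.5602 0.0549 0.043 ]
edge [[ 0.6653  0.0305  0.012 ]
 [ 0.5803 -0.0841  0.012 ]]
push_face 0.62 [ 0.5082 -0.029   0.0371]
```

View pics/w12.png

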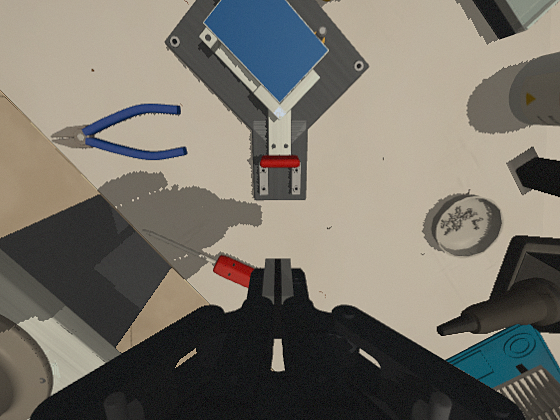

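```bash
python3 -c "
from h import *
to(.56,.02,.14,97.8)"
```

```text
t 23.225 pos [ 0.4858 -0.0574  0.1741] yaw 52.85 -> move [2.662 0.309 0.852] spin -5.619 n 1.8 4.2
```

Emit:
{"op": "apply_moves", "data": {"moves": [[0.6,0,0,-1.2,0],[1.3,0.1,0,-2.4,0],[2.0,0.2,0.2,-3.6,0],[2.66,0.3,0.5,-4.8,0],[2.66,0.3,0.85,-5.62,0],[2.66,0.3,0.85,-5.62,0],[2.66,0.3,0.85,-5.62,0]]}}

```text
time: 24.1
eef_pos: [0.5599, 0.0199, 0.1409]
ee_rot: [2.068, 2.365, 0.0]
ft_force: [-0.1, 0.2, 0.5]
grip_width: -0.003
gripper_force: 0.0
```

```bash
cat > chk.py <<'E'
from h import *
im=r.get_image("wrist"); save(im,"w13.png"); w=cloud(im); z=w[...,2]; g=im["pixels"].astype(int)
k=((g[...,2]>g[...,0]+40)&(z>.031)&(z<.041)&(w[...,0]>.5)&(w[...,0]<.62)&(w[...,1]>-.02)&(w[...,1]<.14))
c=max(cv2.findContours(k.astype(np.uint8),0,2)[0],key=cv2.contourArea).reshape(-1,2)
b=cv2.minAreaRect((onplane(im,c,.036)[:,:2]*1000).astype(np.float32)); print("blank",b)
a=np.radians(b[2]); o=np.array(b[0])/1000; ex=np.array([np.cos(a),np.sin(a)]); ey=np.array([-ex[1],ex[0]])
k=((z>.0385)&(z<.047)&(w[...,0]>.5)&(w[...,0]<.63)&(w[...,1]>0)&(w[...,1]<.2)&(abs(g[...,0]-g[...,2])<45)).astype(np.uint8)
n,l,s,cc=cv2.connectedComponentsWithStats(k)
for i in range(1,n):
    if s[i,4]>15:
        p=onplane(im,cc[i],.043)[0]; d=p[:2]-o; print("pin?",cc[i].round(1),s[i],p.round(4),"in blank mm",(d@ex*1000).round(1),(d@ey*1000).round(1))
# depth gaps: height profile
for n in ("blank_1",):
    for m in r.masks_of(im,n):
        q=m["mask"]; print(round(m["p"],2),q.sum(),np.nanmedian(w[q][:,2]).round(4))
E
python3 chk.py; python3 -c "
import cv2
a=cv2.imread('pics/w13.png'); cv2.imwrite('pics/w13c.png',cv2.resize(a[60:300,150:420],None,fx=2.4,fy=2.4,interpolation=cv2.INTER_CUBIC))"
```

```text
blank ((565.189453125, 64.58726501464844), (57.839088439941406, 87.6773681640625), 8.191618919372559)
pin? [289.7 102.2] [285  98  10  10  79] [0.5577 0.1126 0.043 ] in blank mm -0.5 48.6
pin? [246.5 122.4] [240 115  13  17 125] [0.5264 0.0936 0.043 ] in blank mm -34.3 34.2
pin? [332.3 127.1] [328 123  10  10  79] [0.5936 0.099  0.043 ] in blank mm 33.0 30.0
pin? [250.  203.3] [244 192  13  27 120] [0.5359 0.0283 0.043 ] in blank mm -34.1 -31.8
pin? [329.  199.3] [325 195   9  10  67] [0.6021 0.0408 0.043 ] in blank mm 33.1 -28.8
pin? [268.4 220.5] [245 212  51  15 260] [0.5534 0.0149 0.043 ] in blank mm -18.8 -47.5
pin? [297.2 219.3] [293 216   8  10  24] [0.5781 0.0193 0.043 ] in blank mm 6.3 -46.7
0.57 7587 0.0361
```

View pics/w13c.png

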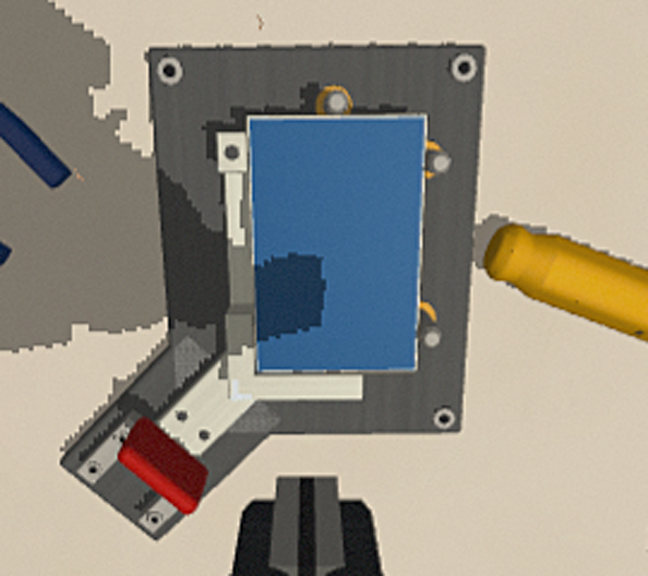

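```bash
python3 -c "
from h import *
print(r.finish_job())"
```

```text
the job is handed in; nothing more can be done
None
```

Both full-length blanks are on the pile and I pushed the corner pusher home. In the last wrist picture the top blank is square against all three pins and the jaw is snug on it; the three below weren't measured separately. My direct travel readings were about 31 mm, against the 31.5 mm required. The short blank was not touched. The job is handed in with no verdict returned.

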